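# Purge the bottle at the bench gun

### The arm

A 6-joint arm with a two-finger parallel gripper is mounted at the origin on the work surface. World frame = base frame: x ahead of the robot, y to its left, z up, the work surface at z = 0. Lengths are in m, angles in rad, forces in N, time in s.
With the tool pointing down it reaches from about 0.425 to 0.95 m from the base axis. Payload 3.5 kg.
Tool frame: the origin (TCP) lies between the finger pads; the fingertips stand 14 mm ahead of it and the grasp point (between the pads) lies 5 mm behind it; z points along the fingers, y is the direction in which the jaws open and shut (so a half turn about z gives the same grasp; the last joint's range is limited). The gripper opens to 85 mm and grips with 20 to 120 N. Pads are 22 mm wide; open, the fingers measure 114 mm over their backs; the gripper's body (76 mm by 85 mm) begins 54 mm behind the grasp point. The pads swing forward as they close: fully open they stand 13 mm farther back than shut.
Start: joints at [1.138, 0.286, 1.577, -0, 1.279, -0.15], TCP at [0.188, 0.648, 0.245] pointing down, gripper open.
Joint ranges: [-2.77, 2.77], [-0.9, 2.22], [0.21, 2.48], [-1.53, 4.67], [0.24, 2.81], [-2.84, 2.84]. Speed limits (rad/s): [2.79, 2.79, 3.14, 3.14, 3.14, 3.14].

### API

Orientations are given as a unit quaternion [w, x, y, z].
In Python, from cell import * gives the robot as it stands. Calls block until the motion is done:
- reach(position, orientation): joint-space move of the TCP to a pose.
- line_to(position, attitude=None, rate=0.15, max_force=None): straight line of the TCP; attitude=None keeps the orientation; rate is the mean speed in m/s. With max_force (N) it stops when the force on the tool has changed by that much, and returns True; else False.
- goto_joints(angles): joint-space move.
- command_gripper(opening, newtons=None): opening from 0.0 (shut) to 1.0 (fully open); newtons is the grip in N (None keeps the last); returns when the fingers have stopped.
- hold(seconds).
- ik(position, orientation): joint angles nearest the present ones, or None.
- get_image(name): name is "side" or "top" or "wrist"; returns a dict with "img" (400x640x3 uint8, red, green, blue), "range_z" (400x640 float32, m along the optical axis (not along the pixel's ray), 0 where there is no reading), "fx", "fy", "cx", "cy" (pixels), "R" (3x3) and "t" (3): a world point X has camera coordinates R X + t; the wrist camera has in their place "tool_from_camera" (4x4, takes a point from camera to tool coordinates, whose origin is the TCP and whose axes are the flange's). Camera axes: x right, y down, z forward; pixel columns grow to the right and rows downward; lengths in m; the calibration is good to about 2 mm. A picture is of the moment at which its call begins: read the wrist's pose just before it.
A pose or a line that the arm cannot do raises MotionError and nothing moves.
- close_job(): hands the job in, once; it reports no verdict.
Readings, each from a call of its own:
- read_time(): time.
- read_joint_positions(): joint angles.
- read_qvel(): joint speeds.
- read_tau(): joint torques, N m.
- read_tcp_pos(): TCP position.
- read_eef_rot(): TCP orientation.
- read_contact_force(): force on the tool from outside, world axes, zero at the start.
- read_torque(): the same for the moment, N m.
- read_opening(): opening from 0.0 (shut) to 1.0 (fully open).
Only numpy, scipy, OpenCV 4.12 (cv2) and the standard library are available. Lean on these libraries where they do the work, as an engineer would, in place of code of your own. Each camera call takes 0.05 s, during which the arm holds its last target.

### The job

Two identical purge guns stand upright on the bottling bench, nozzle down and grip up. On the gun that has a bottle standing under its nozzle, squeeze the sprung trigger fully in against the grip from above, hold it in for two seconds to flush the bottle with gas, then let go so that the trigger springs back out. Leave the bottle standing where it is and do not squeeze the trigger of the other gun.

Things in the scene. Friction and masses are not known exactly. Their poses are not given: they have to be found in the camera images.
- gun_squeeze (a point): Where to squeeze the gun over the bottle: point 245 mm above the table between its black upright grip (24x24 mm, top at 275 mm) and flat steel trigger on the +y side. z up; close along y. From here along y: grip's back face -16 mm (fixed), trigger's outer face +28 mm at rest, +16 mm squeezed. Gun stands on an arm (top at 186 mm) that runs to -y to a post (79 mm off, top 198 mm). Place and yaw vary.
- gun_trigger (a joint): Trigger lever (flat steel, 26 mm wide, 5 mm thick) of the gun over the bottle, hinged at the grip's lower end, 193 mm above the table; its free upper end (269 mm up) leans away from the grip at rest. Angle in rad: 0 at rest (sprung out), 0.24 fully squeezed at its stop. At the squeeze point it takes about 3 N to start, 6 N to hold in; it springs back by itself.
- bottle_centre (a point): Centre (half-way up) of the loose upright amber bottle with a paper band, 61 mm diameter, 150 mm tall, about 200 g, on the black rubber disc under the gun's nozzle (mouth 159 mm above the table, 7 mm below the nozzle). Like bottles stand elsewhere, none under a nozzle.
- spare_trigger (a joint): Trigger of the other, identical gun, whose rubber disc is empty: same angles. It stands to the left or right of the first gun, at least 240 mm to the side. Not to be squeezed.
Things that resemble listed ones, but are neither listed nor needed, are in the scene too. What is shaped like the part that bears bottle_centre but blue or turquoise is not meant.

How it is judged:
On the way:
1. the trigger of the gun over the bottle is squeezed in (at least 0.19 of 0.24 rad) and held there for 1.2 s (value of joint gun_trigger above 0.19 rad), for 1.2 s.
At the end, for the whole second after the job is handed in: The trigger has been released and is back out (under 0.04 rad), the other gun's trigger is out too (under 0.04 rad), and the bottle stands upright (within 10 degrees) under its nozzle, within 15 mm of where it was (value of joint each of gun_trigger, spare_trigger below 0.04 rad and distance of bottle_centre from where it was at the start of the episode below 0.015 m and angle between bottle_centre's own z axis and vertical below 0.17 rad); the robot touches nothing.
It fails at once if the trigger of the other gun is squeezed (more than 0.10 rad) (value of joint spare_trigger above 0.1 rad).
It fails at once if the bottle is knocked away (more than 30 mm) or tipped (more than 20 degrees) (distance of bottle_centre from where it was at the start of the episode above 0.03 m or angle between bottle_centre's own z axis and vertical above 0.35 rad).
It also fails if it takes over 34 s, if anything falls off the work surface, if the arm or the gripper's body presses on something with over 40 N, if the wrist force passes 120 N, or if a joint passes its speed limit or range.

## Working session

There is one attempt and no reset: what is moved stays moved. The work goes in short steps, each a Python script; the robot and the scene stay as the last script left them, time stands still between calls to the robot, and variables do not carry over. Pictures are saved under pics/ and viewed, and the job is handed in when it is done.

```bash
mkdir -p pics; python3 - <<'E'
from cell import *
import cv2,numpy as np,pickle
for n in ("side","top"):
    d=get_image(n); pickle.dump(d,open(n+".pkl","wb"))
    cv2.imwrite(f"pics/{n}0.png",d["img"][:,:,::-1])
    print(n,d["fx"],d["cx"],d["cy"],(-d["R"].T@d["t"]).round(3),d["R"].round(2).tolist())
print(read_time(),read_eef_rot())
E
```

```text
side 388.1832003057873 315.12205021757717 198.43836970480098 [ 0.242 -0.4    0.675] [[0.87, -0.5, -0.01], [-0.36, -0.61, -0.71], [0.35, 0.61, -0.71]]
top 493.83855699489317 317.5752110920539 199.92712813897745 [0.382 0.049 1.328] [[-0.03, -1.0, -0.0], [-0.99, 0.03, -0.1], [0.1, -0.0, -1.0]]
0.1 [-2.98211961e-04  1.40913500e-01  9.90021320e-01 -1.04066729e-03]
```

View pics/side0.png

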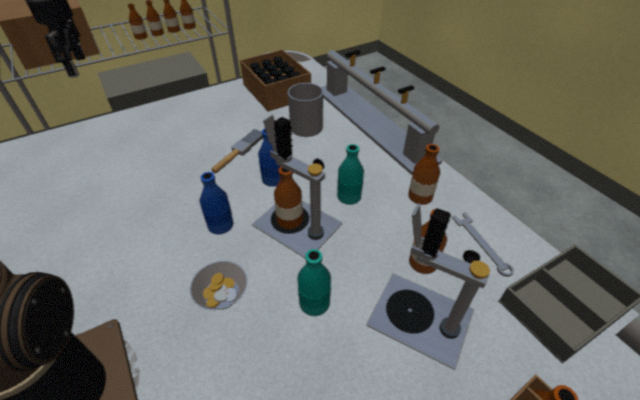

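View pics/top0.png

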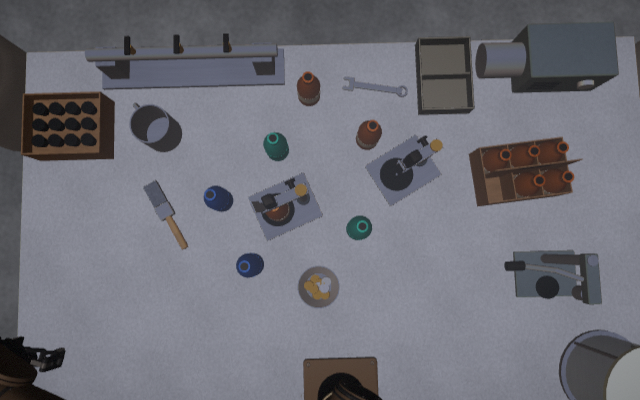

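The gun with the bottle is the left one: in the side view its grip is near (283,138) and the post cap near (315,170), and in the top view they are near (267,200) and (301,190). The right gun's disc at side (410,310) is empty. Next I'll take the 3D points around the left gun.

```bash
cat > h.py <<'E'
import numpy as np,pickle
def cloud(d):
    v,u=np.mgrid[0:400,0:640]; z=d["range_z"]
    P=np.stack([(u-d["cx"])/d["fx"]*z,(v-d["cy"])/d["fy"]*z,z],-1)
    return (P-d["t"])@d["R"]
E
python3 - <<'E'
from h import *
import cv2
ims=[]
for n,(u0,u1,v0,v1) in dict(side=(230,350,100,250),top=(235,335,160,250)).items():
    d=pickle.load(open(n+".pkl","rb"));W=cloud(d)
    c=d["img"][v0:v1,u0:u1]; cv2.imwrite(f"pics/{n}_z.png",cv2.resize(c,None,fx=4 if n=="side" else 6,fy=4 if n=="side" else 6,interpolation=cv2.INTER_CUBIC)[:,:,::-1])
    w=W[v0:v1,u0:u1]
    ok=d["range_z"][v0:v1,u0:u1]>0
    im=c.astype(int); 
    for lo,hi in((.262,.285),(.235,.262),(.19,.205),(.176,.19),(.14,.165)):
        m=ok&(w[...,2]>lo)&(w[...,2]<hi); p=w[m]
        if len(p): print(n,lo,len(p),p.mean(0).round(4),p.min(0).round(3),p.max(0).round(3))
    m=ok&(w[...,2]>.2)
    ys,xs=np.where(m)
    for y,x in list(zip(ys,xs))[::5]: print(x+u0,y+v0,w[y,x].round(3),c[y,x])
E
```

```text
side 0.262 223 [0.4846 0.1559 0.2696] [0.463 0.138 0.262] [0.503 0.191 0.276]
side 0.235 328 [0.4812 0.159  0.2489] [0.464 0.137 0.235] [0.506 0.188 0.262]
side 0.19 300 [0.501  0.1157 0.197 ] [0.468 0.069 0.19 ] [0.544 0.172 0.205]
side 0.176 517 [0.5042 0.1115 0.184 ] [0.467 0.064 0.176] [0.548 0.172 0.19 ]
side 0.14 313 [0.5085 0.1396 0.1518] [ 0.436 -0.05   0.14 ] [0.651 0.319 0.165]
272 114 [0.486 0.191 0.268] [132 139 146]
269 116 [0.479 0.188 0.267] [114 122 125]
267 117 [0.473 0.185 0.268] [123 132 138]
272 117 [0.484 0.186 0.264] [71 71 68]
283 117 [0.496 0.161 0.274] [86 90 91]
269 118 [0.477 0.183 0.266] [70 70 67]
274 118 [0.489 0.188 0.259] [120 125 128]
283 118 [0.494 0.158 0.275] [42 44 42]
265 119 [0.467 0.18  0.269] [107 113 118]
270 119 [0.479 0.185 0.262] [67 63 61]
277 119 [0.484 0.163 0.273] [87 90 94]
282 119 [0.491 0.157 0.274] [16 19 18]
287 119 [0.498 0.15  0.275] [65 68 71]
266 120 [0.469 0.182 0.265] [70 69 70]
271 120 [0.481 0.184 0.26 ] [63 59 57]
277 120 [0.482 0.16  0.273] [41 37 41]
282 120 [0.49  0.155 0.274] [23 25 26]
287 120 [0.497 0.148 0.275] [25
[... 8331 characters left out ...]
9 0.175 0.222] [59 56 60]
267 206 [0.476 0.157 0.26 ] [40 40 45]
272 206 [0.478 0.15  0.224] [39 40 45]
253 207 [0.474 0.186 0.268] [106 108 121]
258 207 [0.475 0.179 0.245] [59 57 60]
263 207 [0.478 0.171 0.21 ] [59 56 59]
268 207 [0.476 0.157 0.235] [40 40 44]
252 208 [0.472 0.189 0.265] [115 116 127]
257 208 [0.473 0.18  0.248] [60 58 60]
262 208 [0.475 0.173 0.217] [60 56 60]
269 208 [0.475 0.158 0.212] [38 40 43]
257 209 [0.471 0.18  0.25 ] [59 57 59]
262 209 [0.473 0.172 0.221] [57 55 59]
253 210 [0.467 0.187 0.266] [116 118 133]
258 210 [0.468 0.178 0.248] [59 56 59]
266 210 [0.472 0.166 0.2  ] [103 104 118]
257 211 [0.466 0.179 0.257] [60 57 60]
262 211 [0.468 0.172 0.221] [59 59 63]
```

```bash
ls pics
```

```text
side0.png
side_z.png
top0.png
top_z.png
```

```bash
cat > loc.py <<'E'
from h import *
import cv2
def ray(d,uv,z):
    C=-d["R"].T@d["t"]; r=np.array([(uv[0]-d["cx"])/d["fx"],(uv[1]-d["cy"])/d["fy"],1])@d["R"]
    return C+r*(z-C[2])/r[2]
res={}
for n,(u0,u1,v0,v1) in dict(side=(230,350,100,250),top=(235,335,160,250)).items():
    d=pickle.load(open(n+".pkl","rb"));W=cloud(d);im=d["img"].astype(int)
    roi=np.zeros((400,640),bool);roi[v0:v1,u0:u1]=1
    cap=roi&(im[...,0]-im[...,2]>40)&(abs(W[...,2]-.197)<.012)&(im[...,0]>90)
    k=cap.astype(np.uint8); _,L,S,Cc=cv2.connectedComponentsWithStats(k)
    i=1+np.argmax(S[1:,4]); pc=ray(d,Cc[i],.198)
    X=W[L==i];print(n,"cap",S[i],pc.round(4),(X.min(0)+X.max(0))[:2]/2)
    g=roi&(im.max(-1)<62)&(abs(W[...,2]-.275)<.005)
    if n=="top": g&=(W[...,1]<.172)
    P=np.array([ray(d,(u,v),.275)[:2] for v,u in zip(*np.where(g))])
    rc=cv2.minAreaRect((P*1000).astype(np.float32)); print(n,"grip",len(P),P.mean(0).round(4),rc)
    # trigger outer face: lean plane
    t=roi&(W[...,2]>.205)&(W[...,2]<.272)&(im.max(-1)<75)&(im.min(-1)>44)&((W[...,0]-.5)*-.39+(W[...,1]-.12)*.92>.045)
    T=W[t]; A=np.c_[T[:,0],T[:,2],np.ones(len(T))]; s=np.linalg.lstsq(A,T[:,1],rcond=None)[0]
    print(n,"trig",len(T),T.mean(0).round(4),"yaw",np.degrees(np.arctan(s[0])),"lean",s[1], "xmid",(T.min(0)+T.max(0))/2)
    v=P.mean(0)-pc[:2]; print("  d",np.linalg.norm(v),"yaw",np.degrees(np.arctan2(-v[0],v[1])))
E
python3 loc.py
```

```text
side cap [308 164  15  10 120] [0.517  0.0827 0.198 ] [0.51826265 0.08306797]
side grip 97 [0.4866 0.1469] ((486.80657958984375, 146.76670837402344), (24.199804306030273, 25.042160034179688), 21.723785400390625)
side trig 206 [0.4739 0.1769 0.2421] yaw 18.75073851172872 lean 0.25341953740172285 xmid [0.47578671 0.17732376 0.23608758]
  d 0.07107979291530488 yaw 25.302256917892088
top cap [295 184  12  12 110] [0.517  0.0859 0.198 ] [0.51728268 0.08567481]
top grip 105 [0.4881 0.1544] ((488.5892639160156, 154.59796142578125), (22.077451705932617, 23.018444061279297), 20.71779441833496)
top trig 96 [0.4775 0.1779 0.2404] yaw 8.454857060063945 lean 0.12684651049122744 xmid [0.4775917  0.17539225 0.23778108]
  d 0.07438318605356603 yaw 22.863531107390532
```

View pics/top_z.png

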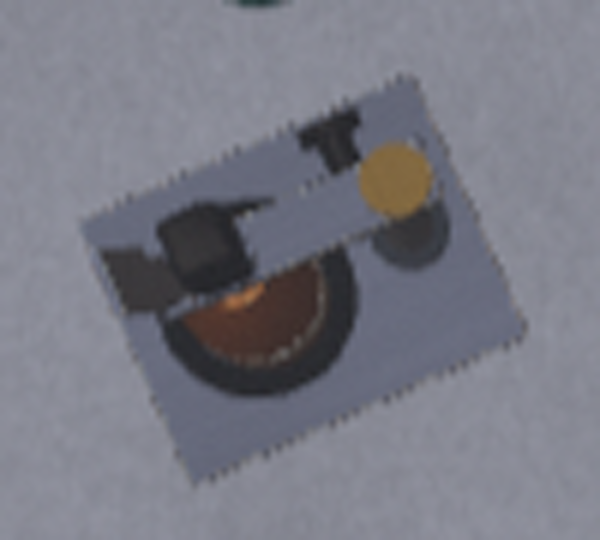

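View pics/side_z.png

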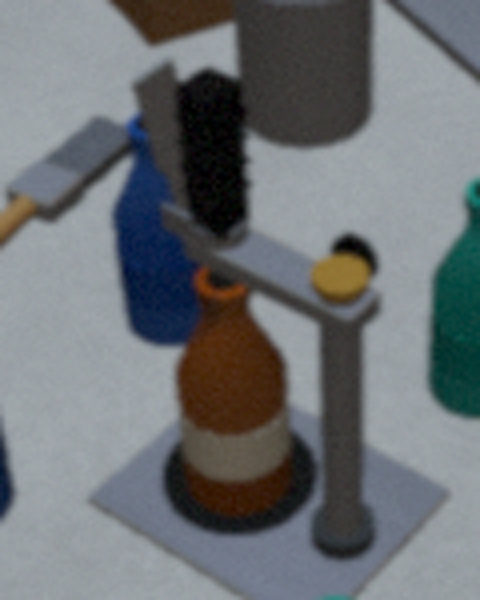

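```bash
python3 - <<'E'
from cell import *
import numpy as np,cv2,pickle
a=np.radians(22.6)
q=[0,-np.sin(a/2),np.cos(a/2),0]
p=read_tcp_pos(); line_to([p[0],p[1],.38],rate=.3)
print(ik([.4865,.157,.38],q))
reach([.4865,.157,.38],q)
T=(read_tcp_pos(),read_eef_rot()); d=get_image("wrist"); d["pose"]=T
pickle.dump(d,open("wrist.pkl","wb")); cv2.imwrite("pics/wrist1.png",d["img"][:,:,::-1])
s=get_image("side");cv2.imwrite("pics/side1.png",s["img"][:,:,::-1])
print(T,read_time(),d["tool_from_camera"].round(3).tolist(),d["fx"])
E
```

```text
[ 1.13481157e-01 -1.54745772e-01  1.79925499e+00 -4.44089210e-16
  1.49708344e+00 -1.85175958e+00]
(array([0.48640849, 0.15750176, 0.37982141]), array([-1.56004039e-04, -1.96289270e-01,  9.80546013e-01,  1.19813539e-04])) 2.8667 [[-0.001, -0.947, -0.32, 0.083], [1.0, -0.0, -0.001, 0.0], [0.001, -0.32, 0.947, -0.129], [0.0, 0.0, 0.0, 1.0]] 319.1003027699086
```

View pics/wrist1.png

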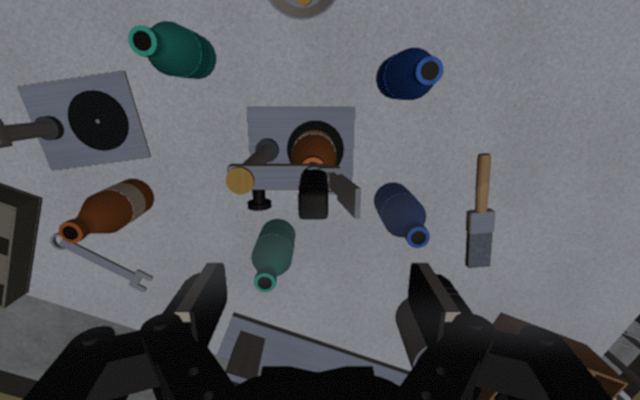

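View pics/side1.png

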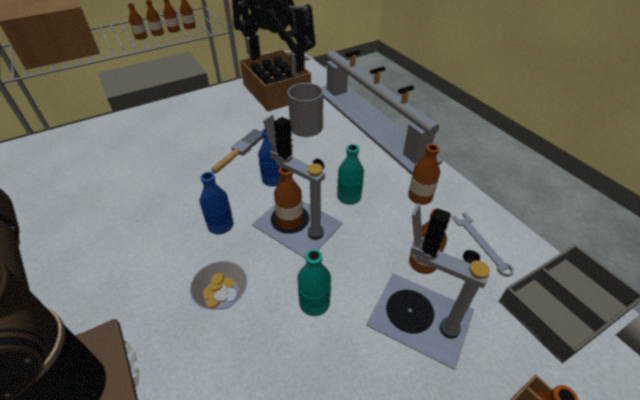

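The wrist view shows the gun square to the jaws: the arm edge is level at row 165, the grip is at (313,195), the trigger at (347,195) and the cap at (240,180). I'll measure the squeeze point in the tool frame.

```bash
python3 - <<'E'
from h import *
import cv2
from scipy.spatial.transform import Rotation as Ro
d=pickle.load(open("wrist.pkl","rb")); p,q=d["pose"]; Rt=Ro.from_quat(np.r_[q[1:],q[0]]).as_matrix()
v,u=np.mgrid[0:400,0:640]; z=d["range_z"]
C=np.stack([(u-d["cx"])/d["fx"]*z,(v-d["cy"])/d["fy"]*z,z],-1); M=d["tool_from_camera"]
T=C@M[:3,:3].T+M[:3,3]; W=T@Rt.T+p
roi=(u>215)&(u<375)&(v>150)&(v<230)&(z>0); im=d["img"].astype(int)
g=roi&(abs(W[...,2]-.274)<.006)&(im.max(-1)<70)&(u<331)
t=roi&(u>329)&(W[...,2]>.205)&(W[...,2]<.275)
c=roi&(im[...,0]-im[...,2]>40)&(abs(W[...,2]-.198)<.01)&(u<260)
for n,m in(("grip",g),("trig",t),("cap",c)):
    A=T[m];B=W[m];print(n,m.sum(),"tool mid",((A.min(0)+A.max(0))/2).round(4),"min",A.min(0).round(4),"max",A.max(0).round(4),"world mean",B.mean(0).round(4))
    if n!="cap":
        r=cv2.minAreaRect((A[:,:2]*1000).astype(np.float32));print(r)
A=T[t];s=np.polyfit(W[t][:,2],A[:,1],1);print("trigger tool y at z=.245",np.polyval(s,.245),s)
e=roi&(abs(W[...,2]-.186)<.006)&(u>262)&(u<300); r=np.polyfit(T[e][:,1],T[e][:,0],1);print("arm yaw err deg",np.degrees(np.arctan(r[0])),e.sum(),T[e][:,0].mean())
E
```

```text
grip 844 tool mid [ 0.0005 -0.0038  0.1072] min [-0.0111 -0.0152  0.1025] max [0.012  0.0076 0.1118] world mean [0.4863 0.1538 0.2743]
((0.49805259704589844, -3.8090991973876953), (22.83842658996582, 23.098737716674805), 89.71658325195312)
trig 835 tool mid [1.000e-04 2.460e-02 1.426e-01] min [-0.0127  0.0144  0.1103] max [0.0129 0.0348 0.1748] world mean [0.4753 0.1806 0.2466]
((0.10067176818847656, 24.665266036987305), (20.48952865600586, 25.519874572753906), 89.18850708007812)
cap 577 tool mid [-0.     -0.0783  0.1817] min [-0.0136 -0.092   0.1795] max [ 0.0136 -0.0646  0.1839] world mean [0.5166 0.0854 0.1981]
trigger tool y at z=.245 0.025111028918105988 [ 0.26940669 -0.04089361]
arm yaw err deg 18.210315746460733 1003 -0.0018470035176208334
```

All three tool-frame offsets agree within 1 mm: grip at -3.8 (expected -4), cap at -78.3 (expected -79), yaw error under 1°. I'll descend and squeeze.

```bash
python3 - <<'E'
from cell import *
import numpy as np,cv2
hit=line_to([.4865,.1575,.241],rate=.12,max_force=6)
print("hit",hit,read_tcp_pos().round(4),read_contact_force().round(2),read_time())
if not hit:
    for o in(.6,.45,.3):
        command_gripper(o,20)
        print(o,read_opening(),read_contact_force().round(2),read_tcp_pos().round(4),read_time())
    s=get_image("side");cv2.imwrite("pics/side2.png",cv2.resize(s["img"][80:260,200:380],None,fx=3,fy=3)[:,:,::-1])
E
```

```text
hit False [0.4871 0.1576 0.2421] [-0.32  0.16  0.97] 4.175
0.6 0.6032287775709692 [-1.27  3.62  2.3 ] [0.4867 0.158  0.2416] 4.6083
0.45 0.4483970817646582 [-1.01  3.55  3.99] [0.4865 0.1578 0.2413] 4.8917
0.3 0.3666152159541033 [-2.9   4.62  5.01] [0.4864 0.158  0.2414] 5.1083
```

View pics/side2.png

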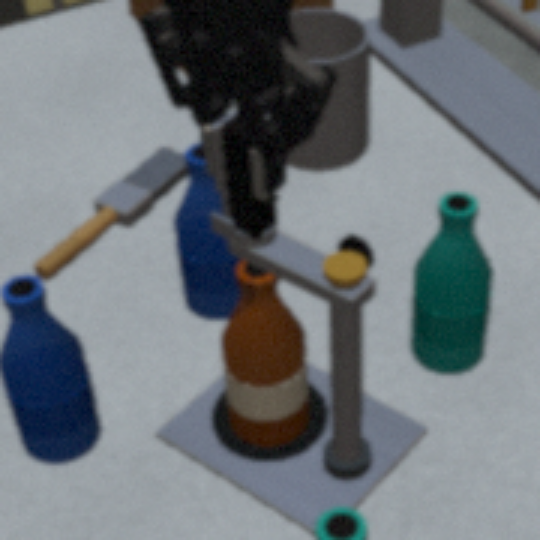

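The fingers stalled at 0.367 (about 31 mm, against 32 mm for a full squeeze). The picture shows the trigger lying against the grip, with the bottle still under the nozzle. Next I hold, release and retreat.

```bash
python3 - <<'E'
from cell import *
import numpy as np,cv2
from h import *
hold(2.2); print(read_opening(),read_contact_force().round(2),read_time())
command_gripper(1.0); print(read_opening(),read_contact_force().round(2))
print(line_to([.4865,.1575,.40],rate=.12,max_force=15),read_tcp_pos().round(3),read_contact_force().round(2),read_time())
hold(.3)
for n in("side","top"):
    s=get_image(n);pickle.dump(s,open(n+".pkl" if n=="x" else n+"_end.pkl","wb"));cv2.imwrite(f"pics/{n}3.png",s["img"][:,:,::-1])
a=pickle.load(open("side.pkl","rb"))["img"].astype(int);b=pickle.load(open("side_end.pkl","rb"))["img"].astype(int)
for nm,(u0,u1,v0,v1) in dict(bottle=(270,305,160,235),trig=(258,295,112,155),spare=(405,455,205,260)).items():
    print(nm,abs(a-b)[v0:v1,u0:u1].mean().round(2))
E
```

```text
0.3632454909881671 [-1.95  5.35  5.24] 7.3583
1.0000471206901216 [-0.25  0.08 -0.2 ]
False [0.486 0.157 0.399] [0.45 0.64 0.26] 9.4083
bottle 2.79
trig 3.3
spare 2.91
```

View pics/side3.png

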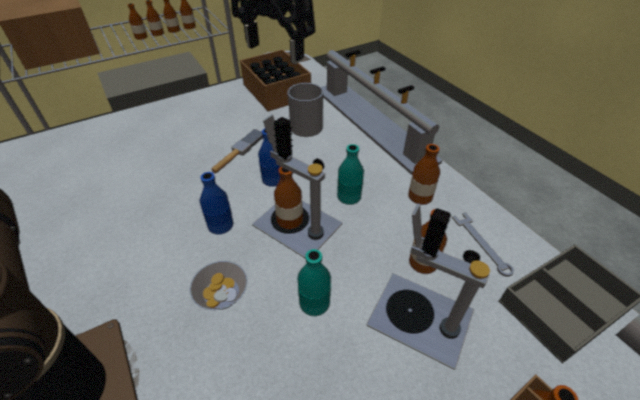

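The trigger at (270,130) is back out, the bottle at (288,200) has not moved, and the spare gun is unchanged. The image differences are at noise level. The robot is clear of everything.

```bash
python3 -c "
from cell import *
close_job()"
```

```text
the job is handed in; nothing more can be done
```

I squeezed the trigger of the gun over the bottle, the left of the two in both pictures, held it for about 2.2 s, let go and backed off upwards. The job was handed in about 10 s into the 34 s allowed.

- **Squeeze:** the fingers stopped at an opening of 0.363–0.367, about 31 mm, where a full squeeze is 32 mm. That is my only evidence that the trigger reached its stop, because I could not read its angle directly. Force on the tool stayed at about 8 N or less.
- **After release:** the side picture shows the trigger back out and the bottle standing in its place. The other gun, which I never went near, is unchanged. Those three areas differ from the first picture only by image noise.
- **Robot:** it was clear of everything, with the TCP 0.40 m above the table and about 1 N or less on the tool.
- **Disagreement:** before moving, the side camera put the grip about 7 mm nearer in y than the top camera did. The wrist camera settled it, placing the grip and post cap within 1 mm of where they should be. One check of the arm's yaw in the wrist picture gave 18°; I set it aside because the grip and trigger outlines in the same picture were square to the jaws within 1°.

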